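# Shake the small steel ball out through the right hole of a drum dispenser

### The job

Turn the cap of the smoked drum by its tab until the middle-sized hole is at the bottom, then lift the bar at the drum's rear until the small steel ball rolls out into the white dish, and lower the drum to level again. The large ball must stay in the drum, and the crystal bottle must be left where it stands.

Things in the scene. Friction and masses are not known exactly. Their poses are not given: they have to be found in the camera images.
- dish (a point): White catch dish, 100 mm across, 32 mm deep, fixed on the dispenser's wooden stand below the drum's cap. Point: centre of its inner floor, 14 mm above the dresser. Axes: x level, from the drum's rear bar towards its cap, y left of that, z up. The drum's tipping axis (level, along y) is 36 mm behind (-x), 106 mm above; posts at y -67 and +67 mm rise 135 mm above the dresser.
- cap (a joint): Turn of the steel cap disc (98 mm across, on the drum's front), rad: 0 with the tab straight up, positive with it leaning to the dish's -y. Three holes 30 mm from the cap's axis; balls leave only through the one at the bottom. Hole at the bottom: at -1.45 the small (8 mm), at -0.50 the large (28 mm), at +0.45 the middle-sized (18 mm). Starts -0.85 to -0.05; stays where left (0.7 N at the tab).
- cap_tab (a point): Centre of the black knob at the end of the cap's tab: 16 mm diameter, 16 mm long along the cap's axis, 80 mm from that axis; tab 9 mm wide. It swings sideways in the cap's upright plane, above the drum (96 mm across). With the drum level the cap's axis runs along the dish's x, 120 mm above the dresser, through the tipping axis; knob 33 mm in front of it. Axes: x away from the drum, z out along the tab.
- drum (a joint): Tip of the smoked acrylic drum, rad: 0 level (it sinks back there by its weight when let go), growing as the rear bar is lifted, at most 0.85. With the right hole at the bottom the small ball rolls out before 0.75 when lifted slowly.
- lift_bar (a point): Middle of the round steel bar behind the drum, 10 mm thick, 70 mm free length along the dish's y, held by an arm at each end; 60 mm clear behind the drum. 135 mm behind the tipping axis, at rest 120 mm above the dresser; lifting takes under 3 N. Axes turn with the drum: x from bar to cap, y along the bar.
- small_ball: Small steel ball, 14 mm diameter, origin at its centre; starts in the channel inside the drum, in front of the large one.
- large_ball: Large steel ball, 20 mm diameter, origin at its centre; starts in the channel at the drum's rear and must stay in the drum.
- crystal_bottle: Bystander: faceted crystal bottle, 68 mm across, 112 mm high, origin at the centre of its underside, standing on the oval tray to the right of the dispenser.

How it is judged:
On the way, in this order (a step that is already met when the one before it is completed fails the run):
1. with the drum level, the middle-sized hole stands at the bottom within 12 degrees (value of joint cap between 0.24 and 0.66 rad and value of joint drum below 0.12 rad), for 0.2 s.
2. the drum is tipped and the small ball lies in the dish (value of joint drum above 0.2 rad and horizontal distance between small_ball and dish below 0.042 m and z of small_ball in the frame of dish below 0.03 m), for 0.1 s.
At the end, for the whole second after the job is handed in: The small ball lies in the dish (within 42 mm of its centre, under its rim), the drum is level again (under 0.12 rad), the large ball is still in the drum behind the cap, and the crystal bottle stands within 20 mm of its place (horizontal distance between small_ball and dish below 0.042 m and z of small_ball in the frame of dish below 0.03 m and value of joint drum below 0.12 rad and x of large_ball in the frame of lift_bar below 0.172 m and z of large_ball in the frame of lift_bar above -0.05 m); the robot touches nothing.
It fails at once if the large ball leaves the drum (x of large_ball in the frame of lift_bar above 0.178 m).
It fails at once if the crystal bottle is shifted by over 20 mm or tipped (distance of crystal_bottle from where it was at the start of the episode above 0.02 m or angle between crystal_bottle's own z axis and vertical above 0.3 rad).
It also fails if it takes over 54 s, if anything falls off the work surface, if the arm or the gripper's body presses on something with over 40 N, if the wrist force passes 120 N, or if a joint passes its speed limit or range.

### The arm

A 7-joint arm with a two-finger parallel gripper is mounted at the origin on the work surface. World frame = base frame: x ahead of the robot, y to its left, z up, the work surface at z = 0. Lengths are in m, angles in rad, forces in N, time in s.
With the tool pointing down it reaches from about 0.4 to 0.925 m from the base axis. Payload 4.1 kg.
Tool frame: the origin (TCP) lies midway between the tips of the shut fingers; the grasp point (between the pads) lies behind it (r.hold_point_z is the x of the grasp point in the tool frame, in m); x points along the fingers, y is the direction in which the jaws open and shut, and the axes are right-handed (so a half turn about x gives the same grasp; the last joint's range is limited). The gripper opens to 85 mm and grips with 20 to 120 N. Pads are 22 mm wide; open, the fingers measure 114 mm over their backs; the gripper's body (76 mm by 85 mm) begins 54 mm behind the grasp point. The pads swing forward as they close: fully open they stand 13 mm farther back than shut.
Start: joints at [-1.279, 0.398, 0.045, 1.537, -0.019, 1.207, -0.051], TCP at [0.248, 0.601, 0.231] pointing down, gripper open.
Joint ranges: [-2.82, 2.82], [-0.49, 2.23], [-1.37, 1.46], [0, 2.46], [-1.36, 4.5], [0.23, 2], [-2.94, 2.94]. Speed limits (rad/s): [2.57, 2.57, 3.14, 3.14, 3.14, 3.14, 3.14].

### API

Orientations are given as a unit quaternion [x, y, z, w].
In Python, from station import r, effector, observe, imaging gives the robot as it stands. Calls block until the motion is done:
- r.move_to(position, orientation): joint-space move of the TCP to a pose.
- r.move_l(position, orientation=None, vel=0.15, threshold=None): straight line of the TCP; orientation=None keeps the orientation; vel is the mean speed in m/s. With threshold (N) it stops when the force on the tool has changed by that much, and returns True; else False.
- r.goto_joints(angles): joint-space move.
- effector.release() and effector.grasp(f_grip=None): open the fingers fully, or close them until they stop; f_grip is the grip in N (None keeps the last).
- r.wait(seconds).
- r.solve_ik(position, orientation): joint angles nearest the present ones, or None.
- observe(): the state.
- imaging.camera(name): name is "scene" or "top"; returns the picture (480x640x3 uint8, red, green, blue); there is no depth.
- imaging.camera_info(name): a dict with "fx", "fy", "cx", "cy" (pixels), "world_to_cam" (4x4, takes a point from world to camera coordinates). Camera axes: x right, y up, looking along -z (the intrinsics and any distortion apply to the point x, -y, -z); pixel columns grow to the right and rows downward; lengths in m; the calibration is good to about 2 mm. A picture is of the moment at which its call begins. camera_info takes no time and is no camera call.
A pose or a line that the arm cannot do raises r.Unreachable and nothing moves.
- r.hand_in(): hands the job in, once; it reports no verdict.
Trained networks look in the newest picture that a camera, given by its name, has taken for a name from the list of things; names that differ only in an ending like _2 or _b are one class to them, and where a whole thing is asked for, a point or a joint stands for the part that bears it (a point fixed in the world has none). Each returns a list of dicts, best first, with "confidence" (0 to 1); they miss things now and then, are a little off and sometimes report something else, mostly with a low value. They report only what shows in the picture. A call takes as long as a camera call.
- imaging.boxes_of(target, camera): "at" ([x, y, z] in m, in world coordinates, good to about 4 mm: the middle of the surface that is visible of it).
The state is a dict: "clock": time; "q": joint angles; "dq": joint speeds; "tau": joint torques, N m; "tcp_pos": TCP position; "ee_rot": TCP orientation; "force": force on the tool from outside, world axes, zero at the start; "wrist_torque": the same for the moment, N m; "finger_gap": opening from 0.0 (shut) to 1.0 (fully open).
Only numpy, scipy, OpenCV 4.12 (cv2) and the standard library are available. Lean on these libraries where they do the work, as an engineer would, in place of code of your own. Each camera call takes 0.05 s, during which the arm holds its last target.

## Working session

There is one attempt and no reset: what is moved stays moved. The work goes in short steps, each a Python script; the robot and the scene stay as the last script left them, time stands still between calls to the robot, and variables do not carry over. Pictures are saved under pics/ and viewed, and the job is handed in when it is done.

```bash
mkdir -p pics; ls
python3 - <<'E'
from station import r, effector, observe, imaging
import cv2
for c in ["scene","top"]:
    im=imaging.camera(c); cv2.imwrite(f"pics/{c}0.png",im[:,:,::-1])
    i=imaging.camera_info(c); print(c,i)
    for t in ["lift_bar","cap_tab","cap","drum","crystal_bottle","small_ball","large_ball","dish"]:
        try: print(t,[(x["confidence"],x["at"]) for x in imaging.boxes_of(t,c)[:3]])
        except Exception as e: print(t,e)
print(observe(), r.hold_point_z)
E
```

```text
pics
scene {'fx': 625.0853216879281, 'fy': 625.0853216879281, 'cx': 324.4866894717577, 'cy': 240.9549214018673, 'world_to_cam': array([[-0.30724669,  0.95155445,  0.01198349,  0.25944841],
       [-0.67823849, -0.22779434,  0.69864317,  0.26961264],
       [ 0.66752679,  0.20652814,  0.71536991, -1.45211597],
       [ 0.        ,  0.        ,  0.        ,  1.        ]])}
lift_bar [(0.76, [0.6358, 0.1268, 0.1521])]
cap_tab [(0.74, [0.6547, 0.1451, 0.1337])]
cap [(0.9, [0.6541, 0.1417, 0.139])]
drum [(0.88, [0.6423, 0.1234, 0.1532])]
crystal_bottle [(0.59, [0.6108, -0.2674, 0.0588])]
small_ball []
large_ball []
dish [(0.92, [0.6454, 0.1263, 0.035])]
top {'fx': 614.2745199755345, 'fy': 614.2745199755345, 'cx': 321.84187002769033, 'cy': 242.9458359328728, 'world_to_cam': array([[ 0.09626048, -0.99535006,  0.00349066, -0.11358192],
       [ 0.96995907,  0.09459091,  0.22412488, -0.57446917],
       [-0.22341289, -0.01818857,  0.97455418, -0.90595168],
       [ 0.        ,  0.        ,  0.        ,  1.        ]])}
lift_bar [(0.89, [0.5892, 0.1197, 0.1582])]
cap_tab [(0.87, [0.6502, 0.1692,
[... 203 characters left out ...]

{'clock': 0.9, 'q': array([-1.27900396,  0.39840673,  0.04512448,  1.5366197 , -0.01870424,
        1.20688909, -0.05069842]), 'dq': array([ 7.64744259e-04,  1.08762288e-03, -1.51531226e-03,  7.05464366e-04,
       -4.04428750e-04, -6.58712308e-05,  2.60519715e-03]), 'tau': array([-4.23454921e-04, -4.75003338e+01,  1.36258062e+00, -2.54524899e+01,
        1.14692812e-02,  8.69761989e-04,  5.78595603e-06]), 'tcp_pos': array([0.24759394, 0.60102639, 0.23133407]), 'ee_rot': array([ 0.13730461,  0.69364214, -0.13723715,  0.69366706]), 'force': array([-0.03854571, -0.14161296, -0.70161306]), 'wrist_torque': array([ 0.01825518,  0.01237765, -0.01386466]), 'finger_gap': 0.9991280699229179} -0.0187
```

View pics/scene0.png

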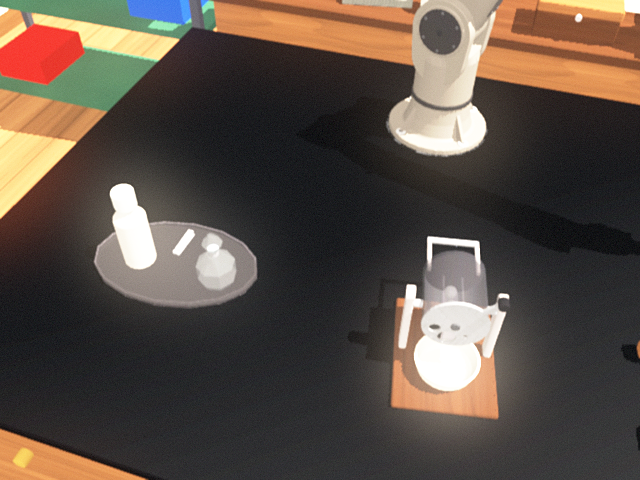

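View pics/top0.png

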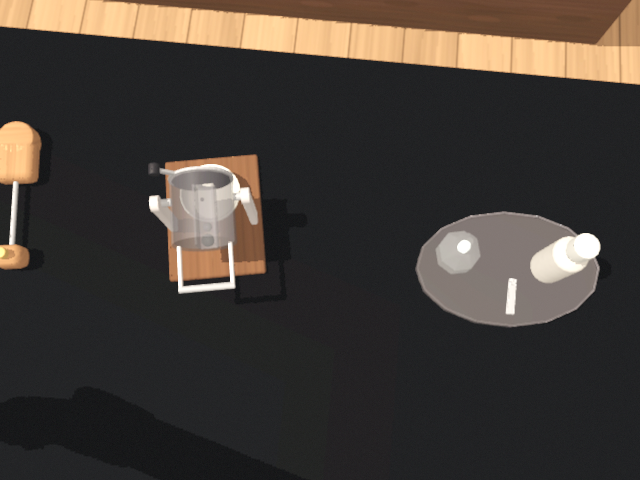

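The cap faces away from the robot and the bar is on the robot side. The knob leans to the left (+y), at top (154,169) and scene (504,303). I'll zoom in for a pose fit.

Run:
```python
import cv2
a=cv2.imread("pics/scene0.png")[225:425,380:520]; cv2.imwrite("pics/sz.png",cv2.resize(a,None,fx=3,fy=3,interpolation=cv2.INTER_CUBIC)[:600])
a=cv2.imread("pics/top0.png")[145:300,135:275]; cv2.imwrite("pics/tz.png",cv2.resize(a,None,fx=3.8,fy=3.8,interpolation=cv2.INTER_CUBIC))
```

```text
(no output)
```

View pics/sz.png

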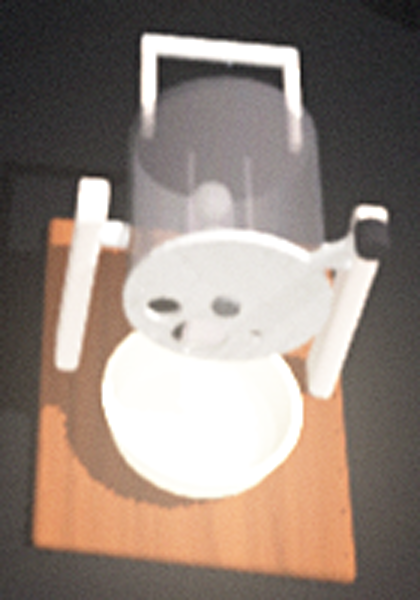

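View pics/tz.png

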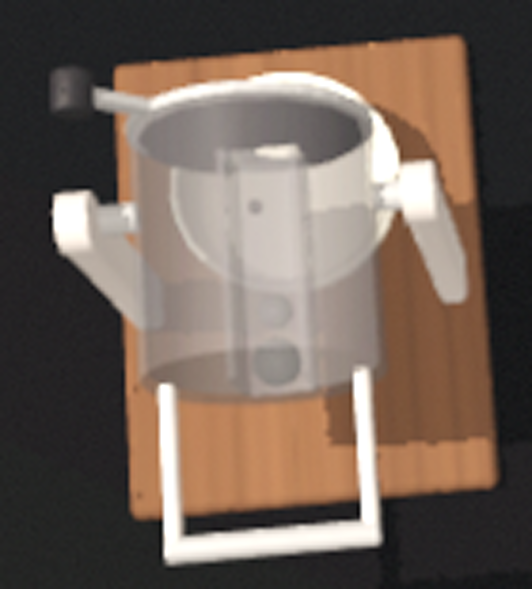

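```bash
cat > geo.py <<'E'
import numpy as np
from scipy.optimize import least_squares
from station import r, effector, observe, imaging
def proj(cam,p):
    i=imaging.camera_info(cam); c=i["world_to_cam"]@np.append(p,1)
    return np.array([i["fx"]*c[0]/-c[2]+i["cx"], i["fy"]*-c[1]/-c[2]+i["cy"]])
def W(s,p):
    c,sn=np.cos(s[2]),np.sin(s[2]); return np.array([s[0]+c*p[0]-sn*p[1],s[1]+sn*p[0]+c*p[1],p[2]])
def knob(c,r=.08): return [-.003,-r*np.sin(c),.120+r*np.cos(c)]
E
python3 - <<'E'
from geo import *
obs=[("scene","bar",(454.2,240.7)),("top","bar",(206.6,286.2)),
("scene",[-.036,-.067,.135],(411.3,286)),("scene",[-.036,.067,.135],(504.7,295.5)),
("top",[-.036,.067,.135],(154.7,200.3)),("top",[-.036,-.067,.135],(245,192.4)),
("scene","k",(504.3,303.7)),("top","k",(153.9,169.2))]
def f(s):
    o=[]
    for c,p,u in obs:
        p=[-.171,0,.12] if p=="bar" else knob(s[3]) if p=="k" else p
        o.append(proj(c,W(s,p))-u)
    return np.concatenate(o)
s=least_squares(f,[.65,.13,0,-.5]); print(s.x); print(s.fun.reshape(-1,2).round(1))
print("knob",W(s.x,knob(s.x[3])),"bar",W(s.x,[-.171,0,.12]),"k target",W(s.x,knob(.45)))
np.save("s.npy",s.x)
E
```

```text
[ 0.65219356  0.1347058   0.18011671 -0.80749829]
[[-0.5 -0.7]
 [-1.   3.4]
 [-0.7  6.9]
 [-1.9  7.5]
 [ 0.2  1.8]
 [-0.   2.5]
 [-0.4 -1.2]
 [-0.5  2.2]]
knob [0.63888669 0.19103804 0.17530466] bar [0.48395987 0.1040721  0.12      ] k target [0.65547583 0.09993404 0.19203577]
```

Run:
```python
from geo import *
obs=[("scene","bar",(454.2,240.7)),("top","bar",(206.6,286.2)),
("scene",[-.036,-.067,.135],(411.3,286)),("scene",[-.036,.067,.135],(504.7,295.5)),
("top",[-.036,.067,.135],(154.7,200.3)),("top",[-.036,-.067,.135],(245,192.4)),
("scene","k",(504.3,303.7)),("top","k",(153.9,169.2))]
for posts in (1,0):
  for zf in (1,0):
    O=obs if posts else obs[:2]+obs[-2:]
    def f(s):
        o=[]
        for c,p,u in O:
            p=[-.171,0,.12] if p=="bar" else knob(s[3]) if p=="k" else p
            o.append(proj(c,W(s,p)+[0,0,zf*s[4]])-u)
        return np.concatenate(o)
    s=least_squares(f,[.65,.13,0.1,-.5,0]); print(posts,zf,s.x.round(4)); print(s.fun.reshape(-1,2).round(1).tolist())
    sx=s.x
    print("knob",W(s.x,knob(s.x[3])),"bar",W(s.x,[-.171,0,.12]))
    print("sz board/dish", proj("scene",W(s.x,[0,0,.014])),proj("top",W(s.x,[0,0,.046])))
# triangulate individually
def tri(us,ut):
    g=lambda p:np.concatenate([proj("scene",p)-us,proj("top",p)-ut])
    q=least_squares(g,[.6,.1,.1]); return q.x.round(4),q.fun.round(1)
print("bar",tri((454.2,240.7),(206.6,286.2)))
print("barL",tri((478.3,242.3),(180.3,288.4)),"barR",tri((430,239),(232.9,283.9)))
print("pR",tri((411.3,286),(245,192.4)),"pL",tri((504.7,295.5),(154.7,200.3)))
print("k",tri((504.3,303.7),(153.9,169.2)))
```

```text
1 1 [ 0.6537  0.1324  0.1727 -0.8722  0.009 ]
[[-0.4, -4.2], [-1.3, 1.7], [-1.6, 3.1], [-2.1, 4.2], [0.1, -1.1], [0.8, 0.2], [1.2, -2.6], [-2.1, 0.1]]
knob [0.64020764 0.19222398 0.17145312] bar [0.48523109 0.10301162 0.12      ]
sz board/dish [442.52090625 364.97550019] [210.93752884 192.80076734]
1 0 [ 0.6522  0.1347  0.1801 -0.8075  0.    ]
[[-0.5, -0.7], [-1.0, 3.4], [-0.7, 6.9], [-1.9, 7.5], [0.2, 1.8], [-0.0, 2.5], [-0.4, -1.2], [-0.5, 2.2]]
knob [0.63888671 0.19103802 0.17530468] bar [0.48395986 0.10407213 0.12      ]
sz board/dish [444.15725506 364.59888569] [209.41628878 193.53539894]
0 1 [ 0.656   0.1347  0.1825 -0.8131  0.0019]
[[-1.0, 0.1], [-0.6, 0.6], [-0.3, 0.1], [-0.5, -0.5]]
knob [0.64249366 0.19129511 0.17498095] bar [0.48782804 0.10366156 0.12      ]
sz board/dish [443.71214816 366.56532146] [209.74146152 191.33889998]
0 0 [ 0.6558  0.1362  0.1893 -0.7866  0.    ]
[[-0.9, 0.9], [-0.6, 0.8], [-0.4, 0.1], [-0.5, -0.2]]
knob [0.64214804 0.19123527 0.17649912] bar [0.48780487 0.10399974 0.12      ]
sz board/dish [444.679833   366.69691753] [208.82762367 191.39284052]
bar (array([0.4886, 0.1038, 0.1228]), array([-0.8,  0. , -0.8,  0. ]))
barL (array([0.4814, 0.1414, 0.1243]), array([-1. ,  0. , -0.9,  0. ])) barR (array([0.4959, 0.0659, 0.1215]), array([-0.6, -0. , -0.5,  0. ]))
pR (array([0.6282, 0.061 , 0.1496]), array([-0.4, -0. , -0.4,  0. ])) pL (array([0.6033, 0.1921, 0.1495]), array([-1.1,  0.1, -1.1,  0. ]))
k (array([0.6419, 0.1912, 0.1763]), array([-0.4,  0. , -0.4,  0. ]))
```

```bash
cat >> geo.py <<'E'
from scipy.spatial.transform import Rotation as R
s=np.array([.6558,.1362,.189,-.787])
ex=np.array([np.cos(s[2]),np.sin(s[2]),0]); ey=np.array([-ex[1],ex[0],0]); ez=np.array([0,0,1.])
def ori(pitch,flip=1):  # pitch: angle of tool below horizontal, along +ex
    d=np.cos(pitch)*ex-np.sin(pitch)*ez; y=flip*ey
    return R.from_matrix(np.c_[d,y,np.cross(d,y)]).as_quat()
def bar(th): return W(s,[-.036-.135*np.cos(th),0,.12+.135*np.sin(th)])
def hook(th,pitch,along=.022,gap=0.0,off=.016):
    d=np.cos(pitch)*ex-np.sin(pitch)*ez; n=np.sin(pitch)*ex+np.cos(pitch)*ez
    return bar(th)+along*d-(off+gap)*n
E
python3 - <<'E'
from geo import *
for fl in (1,-1):
    for p in np.radians([20,30,40,50,60,70]):
        print(fl,round(np.degrees(p)),[ (None if (q:=r.solve_ik(hook(t,p,a,g),ori(p,fl))) is None else q.round(2).tolist()) for t,a,g in ((0,-.05,.012),(0,.022,0),(.75,.022,0))])
    q=r.solve_ik(W(s,[-.003,.095,.26]),ori(np.pi/2,fl)); print("push",fl,q)
E
```

```text
1 20 [None, None, None]
1 30 [None, None, None]
1 40 [None, None, None]
1 50 [None, None, [-1.64, -0.27, 1.16, 2.41, 1.29, 0.39, 0.24]]
1 60 [None, [0.56, 0.17, -0.96, 2.41, 1.14, 0.24, 0.33], [-0.94, -0.04, 0.6, 2.28, 0.26, 0.38, 1.21]]
1 70 [[-0.9, -0.09, 0.53, 2.33, 0.2, 0.55, 1.24], [-0.73, 0.13, 0.42, 2.32, -0.03, 0.35, 1.47], [-0.82, 0.03, 0.51, 2.16, 0.04, 0.61, 1.42]]
push 1 [-0.55864446  0.43357948  0.21402759  1.43586407 -0.09322068  1.28207266
  1.42250967]
-1 20 [None, None, None]
-1 30 [None, None, None]
-1 40 [None, None, None]
-1 50 [None, None, [-1.64, -0.27, 1.16, 2.41, 1.29, 0.39, -2.9]]
-1 60 [None, [0.56, 0.17, -0.96, 2.41, 1.14, 0.24, -2.81], [-0.67, -0.03, 0.33, 2.28, 0.22, 0.38, -1.91]]
-1 70 [[-0.82, -0.08, 0.46, 2.33, 0.18, 0.55, -1.88], [-0.97, 0.15, 0.69, 2.33, -0.18, 0.35, -1.53], [-0.89, 0.03, 0.59, 2.16, 0.04, 0.61, -1.71]]
push -1 [-0.8536551   0.5009408   0.66483554  1.44471592 -0.31228871  1.3029348
 -1.54787582]
```

```bash
cat >> geo.py <<'E'
def pinch_ori(flip=1):
    d=-ez; y=flip*ex
    return R.from_matrix(np.c_[d,y,np.cross(d,y)]).as_quat()
import cv2
def snap(c,n,box=None,k=3):
    a=imaging.camera(c)[:,:,::-1]
    if box: a=cv2.resize(a[box[1]:box[3],box[0]:box[2]],None,fx=k,fy=k,interpolation=cv2.INTER_CUBIC)
    cv2.imwrite("pics/"+n+".png",a)
E
python3 - <<'E'
from geo import *
for fl in (1,-1):
    print(fl,[ (None if (q:=r.solve_ik(bar(t)+[0,0,dz],pinch_ori(fl))) is None else q.round(2).tolist()) for t,dz in ((0,.1),(0,-.019),(.75,-.019))])
q=ori(np.pi/2,1)
r.move_to(W(s,[-.003,.100,.26]),q)
r.move_to(W(s,[-.003,.100,.26]),q); print(observe()["clock"])
effector.grasp(20)
r.move_l(W(s,[-.003,.100,.166]),vel=.12)
print(observe()["clock"],observe()["tcp_pos"],observe()["force"],observe()["finger_gap"])
snap("scene","s1",(380,150,580,400)); snap("top","t1",(100,100,300,300))
E
```

```text
1 [[-0.8, 0.15, 0.56, 1.92, -0.09, 1.1, -0.01], [-0.74, 0.32, 0.52, 2.04, -0.21, 0.84, 0.09], [-0.76, 0.26, 0.56, 1.87, -0.16, 1.06, 0.05]]
-1 [[-1.33, 0.35, 1.28, 1.92, -0.37, 1.14, -2.86], [-1.23, 0.65, 1.27, 2.05, -0.75, 1.02, -2.53], [-1.23, 0.53, 1.27, 1.88, -0.55, 1.16, -2.71]]
3.0833
4.7833 [0.63474391 0.23405711 0.16693583] [ 0.10891788  0.16783324 -0.01668478] -0.001210756176970509
```

View pics/s1.png

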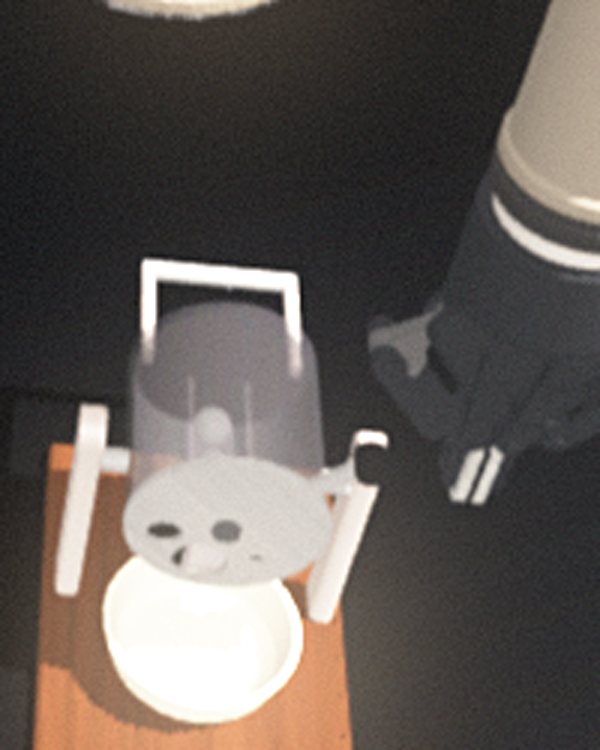

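View pics/t1.png

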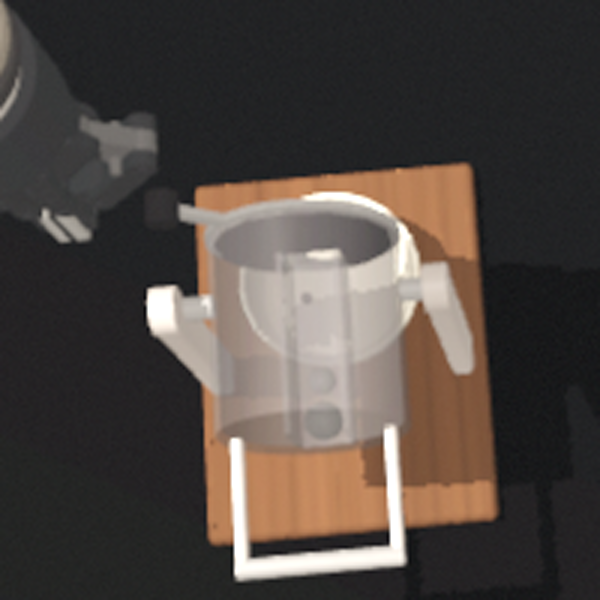

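Tool tips are beside the knob on its outer side (scene zoom 475,475, with the knob at 372,465). Next I push the knob along its arc.

Run:
```python
from geo import *
for c in (-.6,-.35,-.05,.2,.38):
    k=knob(c); r.move_l(W(s,[k[0],k[1]+.008+.0145,k[2]-.007]),vel=.08)
    o=observe(); print(round(o["clock"],2),o["force"].round(1))
snap("scene","s2",(380,150,580,400)); snap("top","t2",(100,100,300,300))
```

```text
5.47 [0.8 2.1 2.7]
5.87 [1.5 3.1 7. ]
6.32 [ 3.2  2.1 10.6]
6.72 [0.7 0.6 2. ]
7.05 [-0.5 -0.3 -0.3]
```

View pics/s2.png

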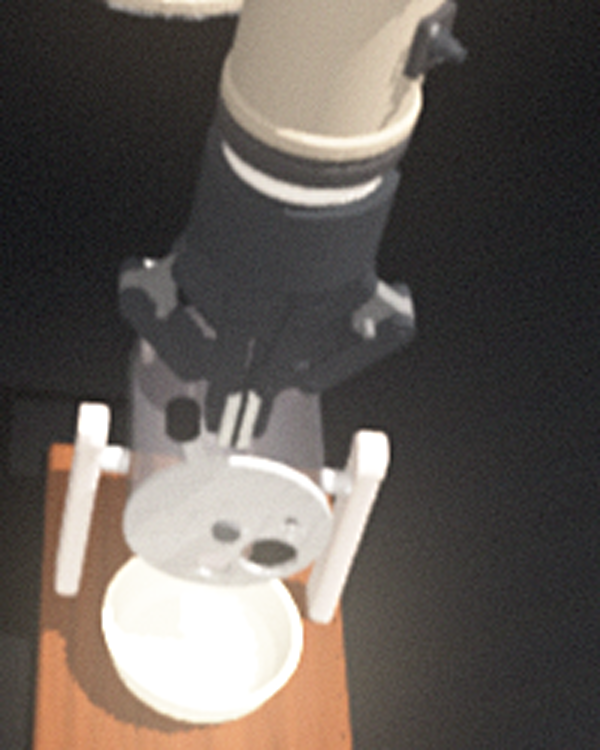

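View pics/t2.png

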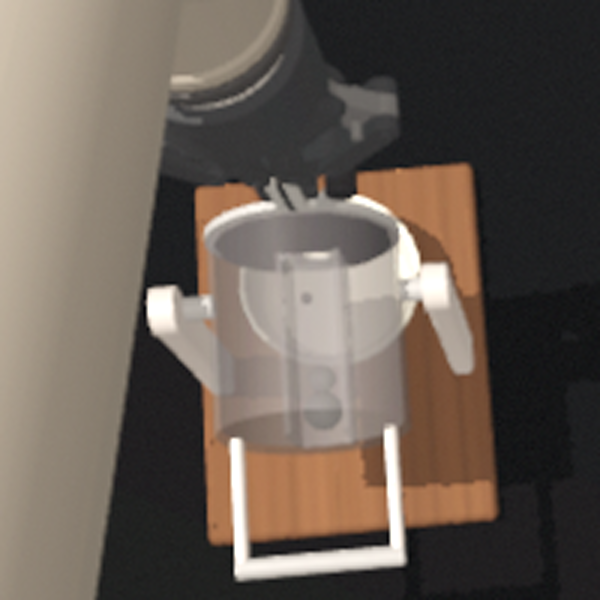

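Run:
```python
from geo import *
u=np.array([380+183/3,150+420/3])
for c in np.arange(0,.8,.1): print(round(c,2),(proj("scene",W(s,knob(c)))-u).round(1))
print(observe()["tcp_pos"])
```

```text
0.0 [24.2 -1.5]
0.1 [18.2 -1.9]
0.2 [12.2 -1.9]
0.3 [ 6.2 -1.5]
0.4 [ 0.4 -0.8]
0.5 [-5.3  0.3]
0.6 [-10.7   1.7]
0.7 [-15.8   3.5]
[0.65379655 0.12808445 0.18647951]
```

Cap is at about 0.41: the middle hole is the whitish one at zoom (215,570), next to the bottom, and the large one sits to its right at (270,552). I'll nudge it 2 mm, retreat and go above the bar.

Run:
```python
from geo import *
p=observe()["tcp_pos"]; q=ori(np.pi/2,1)
r.move_l(p-.003*ey,vel=.04)
r.move_l(p+.012*ey,vel=.1)
r.move_l(p+.02*ey+.10*ez,vel=.2)
effector.release()
r.move_to(bar(0)-.004*ex+[0,0,.12],pinch_ori(1))
r.move_l(bar(0)-.004*ex+[0,0,.07],vel=.15)
o=observe();print(o["clock"],o["tcp_pos"],o["q"].round(2),o["force"].round(1))
snap("scene","s3",(380,150,580,400)); snap("top","t3",(100,150,300,350))
```

```text
11.0333 [0.48435373 0.10332697 0.19022519] [-0.73  0.18  0.49  1.96 -0.1   1.03 -0.01] [-0.2 -0.5 -0.9]
```

View pics/s3.png

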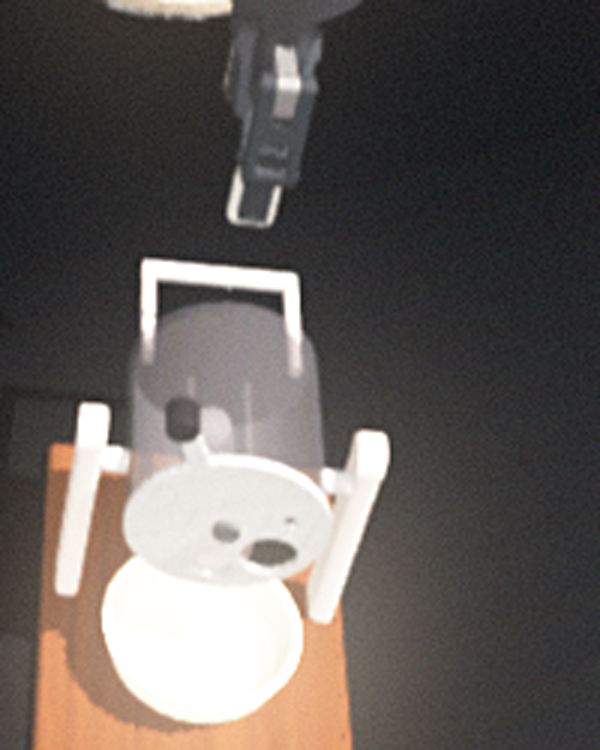

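View pics/t3.png

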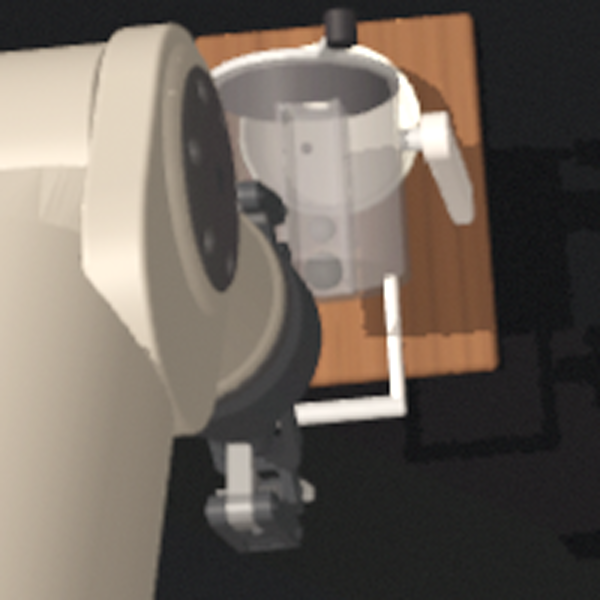

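Run:
```python
from geo import *
b=bar(0)
print(r.move_l(b-.005*ex+[0,0,-.0195],vel=.07,threshold=4))
o=observe();print(o["clock"],o["tcp_pos"]-b,o["force"].round(1))
snap("scene","s4",(380,150,580,400)); snap("top","t4",(100,150,300,350))
```

```text
True
12.1917 [-0.00556873 -0.00110526 -0.01180248] [-3.  -0.2  6.9]
```

View pics/s4.png

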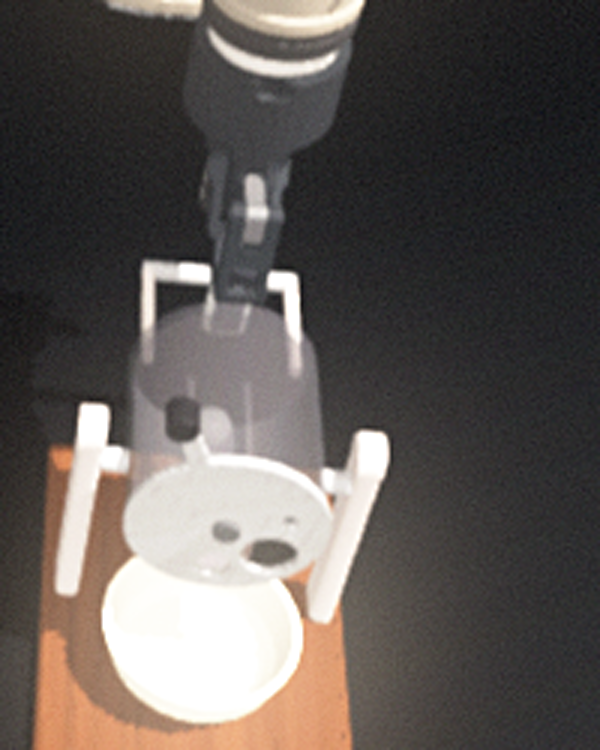

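View pics/t4.png

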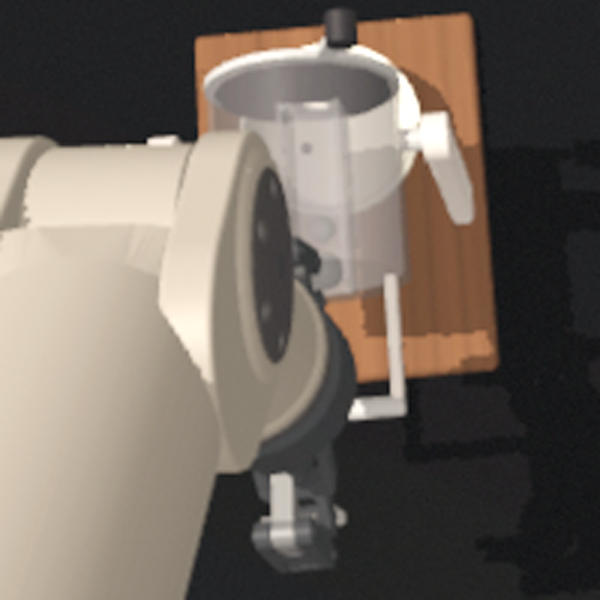

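Contact at about 7 N up and 3 N backward: the front knuckle meets the drum's rear top edge. I'll lift slightly, back off and grip there. The bar still lies within the pads.

Run:
```python
from geo import *
b=bar(0)
def st(m): 
    o=observe();d=o["tcp_pos"]-b;print(m,round(o["clock"],2),"x,y,z",(d@ex*1e3).round(1),(d@ey*1e3).round(1),(d[2]*1e3).round(1),"f",(o["force"]@ex).round(1),(o["force"]@ey).round(1),o["force"][2].round(1),"gap",round(o["finger_gap"],3))
r.move_l(b-.009*ex+[0,0,-.008],vel=.1); st("back")
print(r.move_l(b-.009*ex+[0,0,-.012],vel=.05,threshold=3)); st("down")
effector.grasp(20); st("grasp")
for dx in (-.006,-.003,-.0):
    r.move_l(b+dx*ex+[0,0,-.012],vel=.03,threshold=25); st(dx)
r.wait(.1);st("w")
snap("scene","s5",(380,150,580,400)); snap("top","t5",(100,150,300,350))
```

```text
back 12.54 x,y,z -9.0 0.0 -8.0 f 0.3 -1.1 -0.0 gap 0.996
False
down 12.79 x,y,z -9.4 -0.0 -12.5 f 0.2 -0.0 0.4 gap 0.997
grasp 13.47 x,y,z 0.6 0.0 -8.7 f 13.7 -1.0 -1.9 gap 0.104
-0.006 13.72 x,y,z 0.5 0.0 -9.8 f 9.2 -0.7 0.1 gap 0.105
-0.003 13.97 x,y,z 0.5 0.0 -10.8 f 7.5 -0.4 -1.0 gap 0.105
-0.0 14.22 x,y,z 0.5 0.0 -11.5 f 2.3 0.5 5.4 gap 0.103
w 14.32 x,y,z 0.5 -0.0 -11.5 f 1.0 -0.5 4.7 gap 0.106
```

View pics/s5.png

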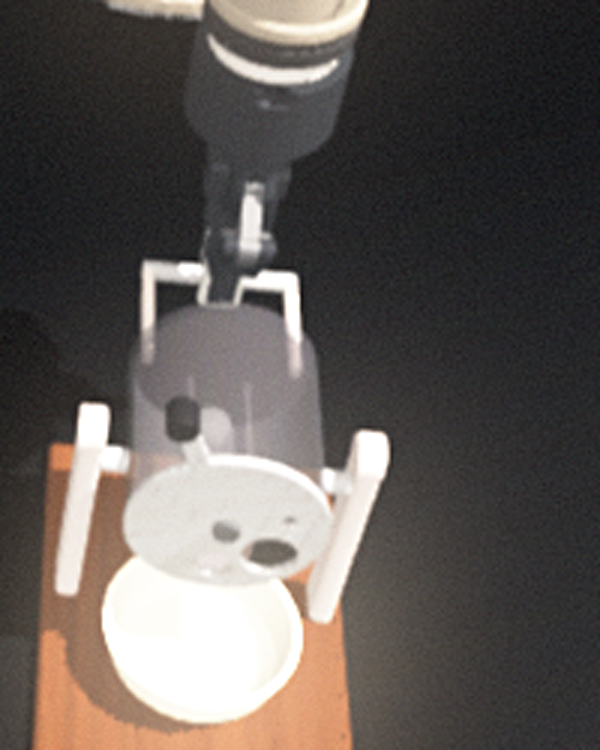

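Gripped: gap is about 9 mm, centred on the predicted bar within 0.5 mm, and forces are small. Lifting along the arc.

```bash
cat > lift.py <<'E'
from geo import *
def tcp(th): return bar(th)+.0005*ex+[0,0,-.0115]
def go(ths,vel):
    for t in ths:
        hit=r.move_l(tcp(t),vel=vel,threshold=25); o=observe()
        print(round(t,2),round(o["clock"],2),"f",(o["force"]@ex).round(1),(o["force"]@ey).round(1),o["force"][2].round(1),"gap",round(o["finger_gap"],3),"err",((o["tcp_pos"]-tcp(t))*1e3).round(1),hit)
        if hit: break
E
python3 - <<'E'
from lift import *
go(np.arange(.08,.45,.08),.03)
snap("scene","s6",(380,150,580,400))
E
```

```text
0.08 14.94 f 4.5 0.5 -1.9 gap 0.107 err [-0.1  0.  -0.1] False
0.16 15.45 f 2.5 -1.0 -1.8 gap 0.101 err [-0.1 -0.   0.1] False
0.24 15.96 f 3.4 0.4 -1.9 gap 0.104 err [-0.2  0.   0.1] False
0.32 16.47 f 0.8 1.2 -1.7 gap 0.103 err [-0.3 -0.   0. ] False
0.4 16.98 f -2.2 0.4 0.2 gap 0.101 err [-0.5 -0.1  0. ] False
```

View pics/s6.png

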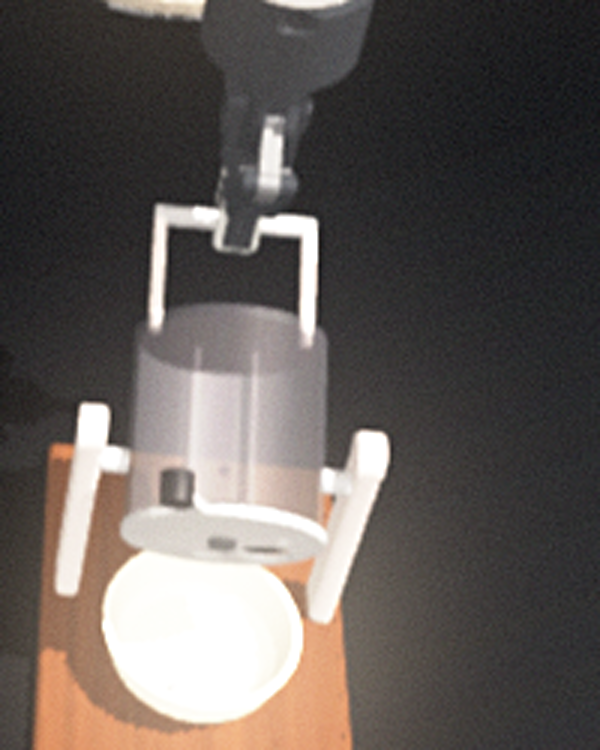

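The drum tips to about 0.4 with the grip secure, and no ball is in the dish yet. Continuing.

Run:
```python
from lift import *
import time
for i,t in enumerate((.46,.52,.58,.64,.7)):
    go([t],.025)
    im=imaging.camera("scene"); cv2.imwrite(f"pics/l{i}.png",cv2.resize(im[290:400,400:500,::-1],None,fx=5,fy=5,interpolation=cv2.INTER_CUBIC))
    for n in ("small_ball","large_ball"): print(n,[(x["confidence"],x["at"]) for x in imaging.boxes_of(n,"scene")[:2]])
    d=im[340:390,412:485]; print("dark px in dish",int((d.min(2)<170).sum()))
```

```text
0.46 17.5 f -3.3 1.3 -0.8 gap 0.104 err [-0.7 -0.1 -0.1] False
small_ball [(0.36, [0.6872, 0.1321, 0.0274])]
large_ball []
dark px in dish 787
0.52 18.12 f -6.9 0.2 1.5 gap 0.103 err [-0.8 -0.1  0.2] False
small_ball [(0.58, [0.6894, 0.1319, 0.0253])]
large_ball []
dark px in dish 790
0.58 18.75 f -6.7 -0.2 3.6 gap 0.101 err [-1.  -0.1  0.2] False
small_ball [(0.39, [0.6899, 0.1314, 0.0275])]
large_ball [(0.45, [0.6685, 0.1317, 0.1279])]
dark px in dish 788
0.64 19.38 f -8.0 0.6 4.7 gap 0.105 err [-1.3 -0.2  0.4] False
small_ball [(0.63, [0.6882, 0.1355, 0.0282])]
large_ball []
dark px in dish 787
0.7 20.0 f -9.4 0.9 5.0 gap 0.103 err [-1.6 -0.2  0.5] False
small_ball [(0.41, [0.6896, 0.1306, 0.0284])]
large_ball []
dark px in dish 788
```

View pics/l4.png

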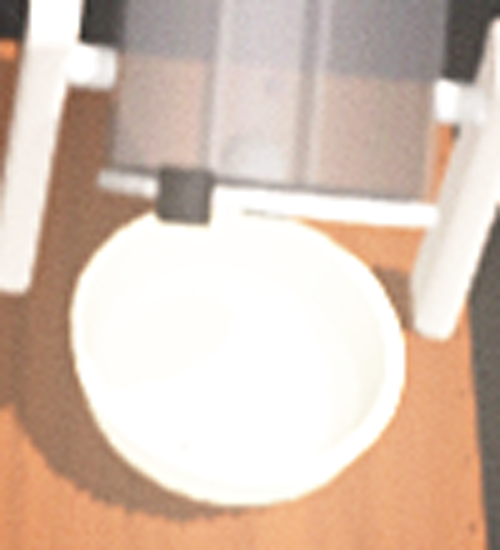

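One ball shows in the drum at zoom (255,150). The network puts the small ball in the dish repeatedly. There's a faint mark at (185,445), so I'll stretch the contrast.

Run:
```python
from geo import *
a=imaging.camera("scene")[290:400,400:500,::-1].astype(float)
b=np.clip((a-215)*255/40,0,255).astype(np.uint8)
cv2.imwrite("pics/c1.png",cv2.resize(b,None,fx=5,fy=5,interpolation=cv2.INTER_CUBIC))
snap("top","t6",(120,130,270,290),3.7)
u=proj("scene",[.689,.132,.021]);print((u-[400,290])*5)
d=np.array([.689,.132,.021])-W(s,[0,0,.014]); print(d@ex,d@ey)
for n in ("small_ball","large_ball"): print(n,[(x["confidence"],x["at"]) for x in imaging.boxes_of(n,"top")[:2]])
```

```text
[193.66124915 455.89735745]
0.031819711873694964 -0.010362718575500763
small_ball [(0.21, [0.6118, 0.105, 0.1657])]
large_ball []
```

View pics/c1.png

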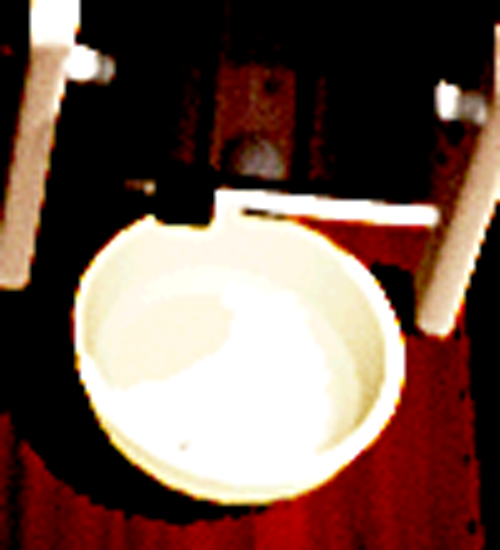

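View pics/t6.png

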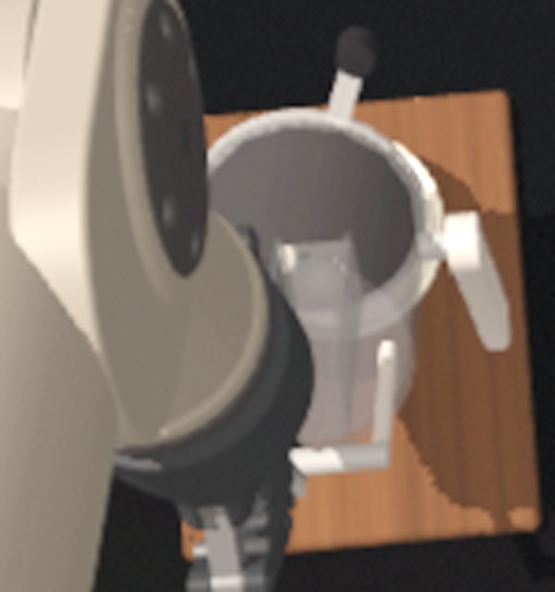

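Run:
```python
import cv2,numpy as np
z=[]
a=cv2.imread("pics/scene0.png")[340:395,405:490]; b=cv2.resize(cv2.imread("pics/s6.png"),(200,250),interpolation=cv2.INTER_AREA)[190:245,25:110]
l=cv2.resize(cv2.imread("pics/l4.png"),(100,110),interpolation=cv2.INTER_AREA)[50:105,5:90]
o=np.hstack([a,b,l]).astype(float); o=np.clip((o-235)*255/20,0,255).astype(np.uint8)
cv2.imwrite("pics/cmp.png",cv2.resize(o,None,fx=3.1,fy=3.1,interpolation=cv2.INTER_CUBIC))
```

```text
(no output)
```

View pics/cmp.png

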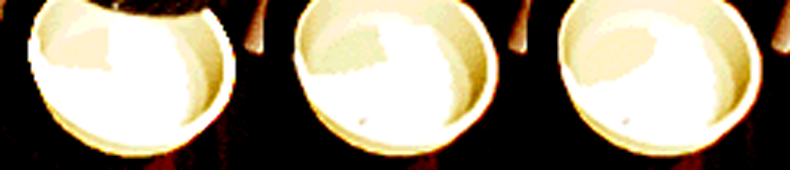

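The mark is absent at the start and present from 0.40 onward, where the network reports the small ball, about 33 mm from the dish centre. So the small ball is in the dish and the large one is still visible in the drum. I'll lower, release just above level so the knuckle clears the drum, and retreat upward.

Run:
```python
from lift import *
go([.6,.5,.4,.3,.2,.12,.07],.04)
r.wait(.5)
effector.release(); o=observe(); print(o["clock"],o["force"].round(1),o["finger_gap"])
p=o["tcp_pos"]
r.move_l(p-.006*ex+.02*ez,vel=.08); r.move_l(p-.006*ex+.12*ez,vel=.15)
r.move_to(np.array([.42,.38,.33]),pinch_ori(1))
r.wait(.5)
snap("scene","s7",(380,200,580,400)); a=cv2.imread("pics/s7.png")
print(observe()["clock"],observe()["force"].round(1))
for n in ("small_ball","large_ball","lift_bar","crystal_bottle"): print(n,[(x["confidence"],x["at"]) for x in imaging.boxes_of(n,"scene")[:2]])
snap("top","t7",(100,100,300,300))
b=imaging.camera("scene")[340:395,405:490,::-1].astype(float); cv2.imwrite("pics/c7.png",cv2.resize(np.clip((b-235)*255/20,0,255).astype(np.uint8),None,fx=5,fy=5))
```

```text
0.6 20.83 f -7.7 0.7 5.7 gap 0.105 err [-1.1 -0.2  0.5] False
0.5 21.32 f -7.4 1.3 4.2 gap 0.105 err [-0.7 -0.1  0.3] False
0.4 21.8 f -5.5 0.9 2.0 gap 0.105 err [-0.4 -0.1  0.2] False
0.3 22.28 f -5.6 1.3 2.0 gap 0.102 err [-0.1 -0.   0.2] False
0.2 22.77 f -5.5 0.6 1.1 gap 0.102 err [0.1 0.  0.3] False
0.12 23.18 f -5.4 0.3 0.6 gap 0.107 err [ 0.1 -0.   0.3] False
0.07 23.5 f -3.9 1.3 0.8 gap 0.101 err [0.1 0.  0.2] False
24.725 [-0.7 -1.   0.1] 0.9986115312054791
27.6417 [ 0.5 -0.5 -0.2]
small_ball [(0.41, [0.6884, 0.1323, 0.027])]
large_ball []
lift_bar [(0.83, [0.6356, 0.1247, 0.1488])]
crystal_bottle [(0.69, [0.6135, -0.2673, 0.0579]), (0.46, [0.6888, 0.1324, 0.0294])]
```

View pics/s7.png

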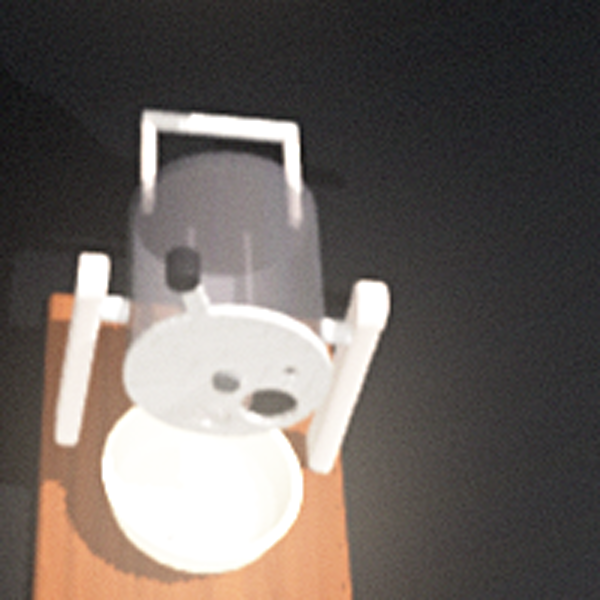

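View pics/t7.png

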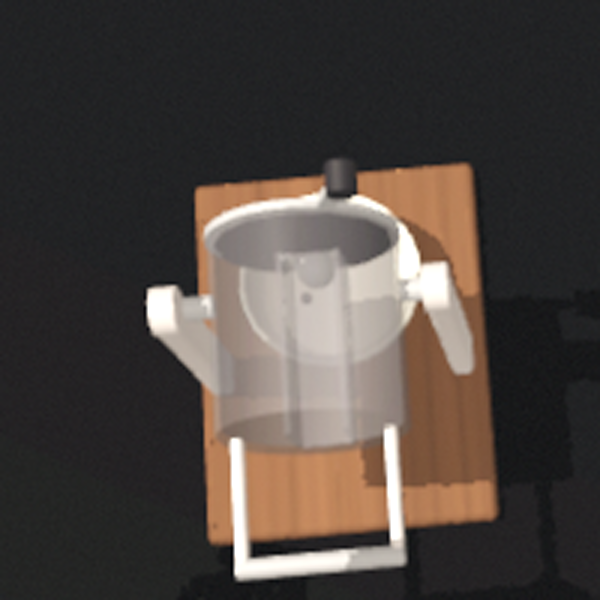

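View pics/c7.png

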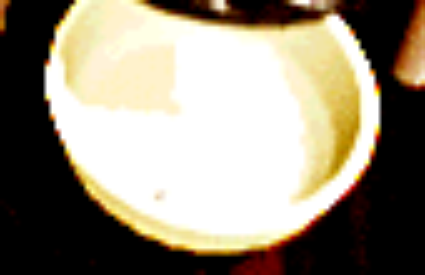

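Run:
```python
from geo import *
u=np.array([100+317/3,100+268/3])
for z in (.085,.09,.095):
    g=lambda p:proj("top",W(s,[p[0],p[1],z]))-u
    p=least_squares(g,[0,0]).x; print(z,"x from bar",p[0]+.171,"y",p[1])
```

```text
0.085 x from bar 0.16170117998086336 y -0.0014056717613064797
0.09 x from bar 0.16000057838418844 y -0.0022240073211840993
0.095 x from bar 0.15829997678751365 y -0.003042342881061775
```

Run:
```python
from geo import *
print(observe()["clock"],observe()["force"].round(1)); print(r.hand_in())
```

```text
27.9417 [-0.7  0.3 -0.4]
the job is handed in; nothing more can be done
None
```

The job is done and handed in at about 28 s, with no verdict reported. The cap is turned so the middle-sized hole is at the bottom, the small ball is in the dish, and the drum is back to level.

**What I did**
- **Cap:** I pushed the tab with the shut fingers. The last value I measured was about 0.41 rad, then I nudged it on by about 2 mm. It was within the 0.24–0.66 window.
- **Bar:** My first descent touched the drum's rear edge lightly, at about 7 N. I backed off, then gripped the bar.
- **Drum:** I tipped it to about 0.70 rad and the small ball was already out by about 0.40. I lowered it to about 0.07 rad, released the bar and moved the arm clear.

**Last checks**
- **Small ball:** it is about 33 mm from the dish centre. This rests on a faint speck in the overexposed white dish, absent at the start, and network detections of only 0.36–0.63 confidence. Those detections put its height 4–7 mm above a ball resting on the floor.
- **Large ball:** it did not roll back, and rests at the front of the channel behind the cap. I estimate it at about 0.160 m from the bar, against the 0.172 m limit. The network did not find it in the final picture.
- **Drum:** the bar is back at its starting pixels, so it is level.
- **Bottle:** the network places it within 3 mm of where it started.
- **Robot:** it is clear of everything, with tool forces near zero.

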